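# Feel along the tool chest's edge for the hidden release

## Robot

A 7-joint arm with a two-finger parallel gripper is mounted at the origin on the work surface. World frame = base frame: x ahead of the robot, y to its left, z up, the work surface at z = 0. Lengths are in m, angles in rad, forces in N, time in s.
With the tool pointing down it reaches from about 0.4 to 0.875 m from the base axis. Payload 19.3 kg.
Tool frame: the origin (TCP) lies at the very end of the fingers, on their centre line; the grasp point (between the pads) lies 19 mm behind it; z points along the fingers, y is the line along which they close (so a half turn about z gives the same grasp; the last joint's range is limited). The gripper opens to 85 mm and grips with 20 to 120 N. Pads are 22 mm wide; open, the fingers measure 114 mm over their backs; the gripper's body (76 mm by 85 mm) begins 54 mm behind the grasp point. The pads swing forward as they close: fully open they stand 13 mm farther back than shut.
Start: joints at [-1.311, 0.521, -0.036, 1.599, 0.021, 1.021, -0.113], TCP at [0.202, 0.591, 0.231] pointing down, gripper open.
Joint ranges: [-2.91, 2.91], [-0.3, 2.13], [-1.5, 1.42], [0.17, 2.43], [-1.26, 4.41], [0.16, 1.93], [-2.52, 2.52]. Speed limits (rad/s): [1.89, 1.89, 2.39, 2.39, 3.01, 3.01, 3.01].

## Interface

Orientations are given as [roll, pitch, yaw] about the fixed x, y, z axes, in that order (R = Rz(yaw) Ry(pitch) Rx(roll)).
In Python, from workcell import monitor, optics, job_done gives the robot as it stands.
- The arm moves only by the shell command python3 -m handwheel 'ROWS' [FORCE]. ROWS is JSON, a list of rows, each an object of numbers: "dx", "dy", "dz": the shift along the tool's x, y, z in cm; "wx", "wy", "wz": the turn, a rotation vector about the tool's x, y, z in rad; "claw": the opening in per cent of the stroke, from 0 (shut) to 100 (fully open). A call has 1 to 8 rows; each row shifts and turns the commanded pose from where the row before left it, along the tool's axes as they then stand; what a row does not reach is not made up. A row lasts 1/8 s, in which the tool goes at most 62.5 mm and 10.7 degrees, less where a joint would pass 70% of its speed; a pose out of reach is approached as far as the arm can. A call with a gripper value outside its range is refused whole. The fingers move at their own pace and stop on an object; FORCE is the grip in N (left out, the last holds). Time passes only in rows, so rows that do not move let the fingers close. It gives the time, the measured TCP pose, the force, the opening and the grip force at its end, in the units of the state.
- monitor.observe(): the state, without advancing time (a new reading comes with each control period).
- optics.grab_frame(name): name is "scene" or "top"; returns a dict with "frame" (420x560x3 uint8, blue, green, red), "fovy" (degrees; the focal length in pixels is half the picture's height over the tangent of half this angle, whatever the lens; pixels are square), "cx", "cy" (the principal point, pixels), "R" (3x3) and "t" (3): a world point X has camera coordinates R X + t. Camera axes: x right, y down, z forward; pixel columns grow to the right and rows downward; lengths in m; the calibration is good to about 2 mm. A picture is of the moment at which its call begins. There is no depth.
- job_done(): hands the job in; it is judged then, once.
Trained networks look in the newest picture that a camera, given by its name, has taken for a name from the list of things; names that differ only in an ending like _2 or _b are one class to them, and where a whole thing is asked for, a point or a joint stands for the part that bears it (a point fixed in the world has none). Each returns a list of dicts, best first, with "p" (0 to 1); they miss things now and then, are a little off and sometimes report something else, mostly with a low value. They report only what shows in the picture. A call takes as long as a camera call.
- optics.masks_of(name, camera): "region" (420x560 bool, what is visible of it) and "rect" ([left, top, width, height] in pixels, round what is visible of it).
The state is a dict: "clock": time; "qpos": joint angles; "qd": joint speeds; "joint_efforts": joint torques, N m; "position": TCP position; "tool_rot": TCP orientation; "force": force on the tool from outside, world axes, zero at the start; "moment": the same for the moment, N m; "grip_width": finger opening in m; "finger_force": force on a finger pad.
Only numpy, scipy, OpenCV 4.12 (cv2) and the standard library are available. Lean on these libraries where they do the work, as an engineer would, in place of code of your own. Each camera call takes 0.05 s, during which the arm holds its last target. There are 200 camera calls.

## Task

The blue tool chest is opened by a key hidden in a notch somewhere along its black front edge. Starting at either end of the black edge, run the shut fingertips lightly along it until you come to the notch, then press the key inside it fully down so that the lid pops ajar, and move clear. Leave the lid itself and everything else on the bench alone, and grasp or lift nothing.

Things in the scene. Friction and masses are not known exactly. Their poses are not given: they have to be found in the camera images.
- chest: Blue steel tool chest, 255 mm deep (x), 500 mm wide (y), fixed to the bench. Origin at the centre of its underside; -x is its front, towards the robot, +y the robot's left. Along the top of its front runs a level black edge strip, 105 mm above the bench, between two blue end caps that rise 15 mm above it. Behind it the shut lid's front face rises 12 mm above it (lid top 117 mm above the bench).
- edge_middle (a point): Middle of the black strip, on its top (105 mm above the bench), half-way front to back; axes as the chest's: y along the edge to the left, z up. The strip is 54 mm deep (x), open in front, 270 mm long between the caps, and rigid. A notch 44 mm wide (y) is cut right across it from front to lid, its middle anywhere within 55 mm left or right of this point, different every time.
- edge_left_end (a point): Point on top of the black strip, half-way front to back, 115 mm left of its middle and 20 mm from the left end cap: a good place to begin. The notch never comes within 38 mm of it. Axes as the chest's.
- edge_right_end (a point): The same, 115 mm right of the strip's middle, 20 mm from the right end cap. Axes as the chest's.
- release_key (a joint): Key at the bottom of the notch, black like the strip, 50 mm deep (x), filling the notch. Value: how far it is pressed down (m), 0 at the start, 0.008 fully down. Its flat top lies 9 mm below the strip's top unpressed and 17 mm below fully down. It moves with about 5 to 8 N, stops hard and stays where it is left.
- chest_lid (a joint): Angle of the lid (rad), hinged along the chest's back: 0 shut, about 0.11 ajar. It opens by itself as the key goes down, and with the key fully down its front edge stands about 22 mm higher and it stays there.
- socket: Steel socket, 24 mm across, 34 mm high, standing on the chest's right end cap. Origin under its centre. Leave alone.
- tape_roll: Yellow ring of tape, 90 mm across, 24 mm high, lying in front of the chest. Leave alone.
- screwdriver: Screwdriver with orange handle lying in front of the chest. Leave alone.
- spray_can: Spray can with a green label, 54 mm across, 150 mm high, on the left of the bench. Leave alone.
- mug: White mug, 80 mm across, 90 mm high, on the left of the bench. Leave alone.
- screw_jar: Clear jar with red cap, 66 mm across, 80 mm high, on the right of the bench. Leave alone.
- wrench: Steel wrench lying on the right of the bench. Leave alone.

How it is judged:
On the way, in this order (a step that is already met when the one before it is completed fails the run):
1. the fingertips touch the black edge near either end (more than 95 mm from its middle) (contact force between the fingers and chest above 0.2 N and x of the grasp point in the frame of edge_middle between -0.05 and 0.04 m and z of the grasp point in the frame of edge_middle below 0.045 m and value of joint release_key below 0.002 m and (y of the grasp point in the frame of edge_middle above 0.095 m or y of the grasp point in the frame of edge_middle below -0.095 m)), for 0.05 s.
2. they touch it farther along (within 90 mm of its middle) with the key not yet pressed (contact force between the fingers and chest above 0.2 N and x of the grasp point in the frame of edge_middle between -0.05 and 0.04 m and z of the grasp point in the frame of edge_middle below 0.045 m and value of joint release_key below 0.002 m and y of the grasp point in the frame of edge_middle between -0.09 and 0.09 m), for 0.05 s.
3. the fingers press the key fully down in the notch (value of joint release_key above 0.0068 m and contact force between the fingers and release_key above 0.5 N), for 0.05 s.
At the end, for the whole second after the job is handed in: The release key is at least 6.8 of its 8 mm down, the lid stands ajar by more than 0.08 rad and is still, and every loose thing is within 20 mm of where it started (value of joint release_key above 0.0068 m and value of joint chest_lid above 0.08 rad and velocity of joint chest_lid between -0.05 and 0.05 rad/s and distance of each of socket, tape_roll, screwdriver, spray_can, mug, screw_jar, wrench from where it was at the start of the episode below 0.02 m); the robot touches nothing.
It fails at once if a loose thing on the bench or chest is moved by more than 20 mm or lifted (distance of any of socket, tape_roll, screwdriver, spray_can, mug, screw_jar, wrench from where it was at the start of the episode above 0.02 m).
It fails at once if the lid is pushed or pried (more than 8 N) (contact force between the arm and chest_lid above 8 N).
It fails at once if the lid is pushed or pried by the fingers (more than 8 N) (contact force between the fingers and chest_lid above 8 N).
It fails at once if the chest is pressed hard (more than 45 N) (contact force between the fingers and chest above 45 N).
It also fails if it takes over 64 s, if anything falls off the work surface, if the arm or the gripper's body presses on something with over 40 N, if the wrist force passes 120 N, or if a joint passes its speed limit or range.

## Working session

There is one attempt and no reset: what is moved stays moved. The work goes in short steps, Python scripts to look and compute and a shell command to move; the robot and the scene stay as the last step left them, time stands still between calls to the robot, and variables do not carry over. Pictures are saved under pics/ and viewed, at most 10 in all, crops included, and the job is handed in when it is done.

```bash
mkdir -p pics
python3 - <<'E'
from workcell import monitor, optics
import cv2,numpy as np
s=monitor.observe();print({k:np.round(s[k],3).tolist() for k in('clock','position','tool_rot','force','grip_width')})
for n in('scene','top'):
    f=optics.grab_frame(n);cv2.imwrite(f'pics/{n}0.png',f['frame'])
    print(n,f['fovy'],f['cx'],f['cy'],np.round(f['R'],4).tolist(),np.round(f['t'],4).tolist())
    for o in('chest','edge_middle','socket','chest_lid'):
        print(o,[(round(m['p'],2),m['rect']) for m in optics.masks_of(o,n)][:2])
E
```

```text
{'clock': 0.0, 'position': [0.202, 0.591, 0.231], 'tool_rot': [-3.14, 0.0, 2.812], 'force': [0.079, -0.349, -0.044], 'grip_width': 0.086}
scene 50.02446699874496 279.824760395711 213.87791141401635 [[0.0205, 0.9997, 0.0096], [0.671, -0.0066, -0.7414], [-0.7411, 0.0216, -0.671]] [-0.0081, -0.3044, 1.6921]
chest [(0.71, [151.4, 185.9, 216.6, 118.1])]
edge_middle [(0.59, [152.5, 189.0, 213.7, 117.2])]
socket [(0.71, [170.0, 194.6, 9.6, 15.9]), (0.2, [265.9, 189.3, 21.2, 6.7])]
chest_lid [(0.88, [156.6, 200.1, 210.8, 83.7]), (0.38, [228.2, 203.3, 16.2, 9.1])]
top 46.309847109168935 284.46369749152495 198.2487093369918 [[-0.0017, -1.0, 0.0056], [-0.9964, 0.0012, -0.0842], [0.0842, -0.0057, -0.9964]] [-0.0185, 0.5818, 1.4928]
chest [(0.92, [211.8, 124.0, 177.4, 110.7]), (0.5, [93.2, 171.1, 36.6, 22.7])]
edge_middle [(0.91, [206.4, 126.0, 184.8, 114.1])]
socket [(0.65, [376.0, 201.2, 9.0, 6.7])]
chest_lid [(0.83, [209.8, 127.6, 176.5, 91.4])]
```

View pics/top0.png

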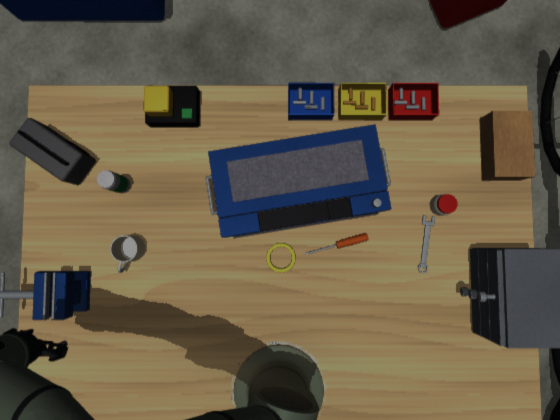

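View pics/scene0.png

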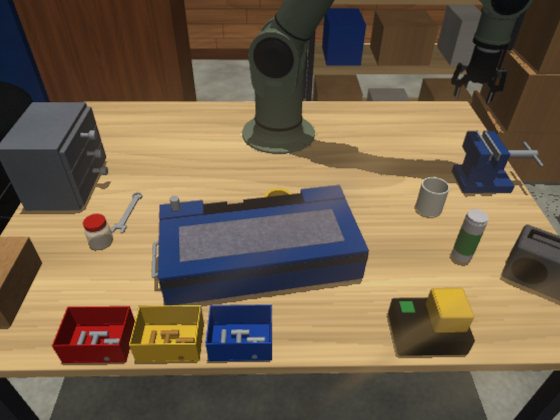

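The top view shows the chest yawed slightly, with the black strip from about (258,219) to (357,205) and the socket at (377,203). The tape at (281,257) and the screwdriver lie in front. The scene view agrees with this, seen from behind. Next I'll enlarge the strip and fit it.

```bash
cat > h.py <<'E'
import cv2,numpy as np
from workcell import monitor, optics
def ray(f,uv,z):
    F=210/np.tan(np.radians(f['fovy']/2));R=np.array(f['R']);t=np.array(f['t'])
    d=R.T@np.array([(uv[0]-f['cx'])/F,(uv[1]-f['cy'])/F,1]);C=-R.T@t
    return (C+d*(z-C[2])/d[2])[:2]
E
python3 - <<'E'
from h import *
f=optics.grab_frame('top');im=f['frame']
c=im[185:245,200:400]
cv2.imwrite('pics/crop.png',cv2.resize(cv2.convertScaleAbs(c,alpha=2.5,beta=20),None,fx=4,fy=4,interpolation=cv2.INTER_CUBIC))
hsv=cv2.cvtColor(im,cv2.COLOR_BGR2HSV)
m=((im.max(2)<50)).astype(np.uint8);m[:190]=0;m[245:]=0;m[:,:245]=0;m[:,370:]=0
m=cv2.morphologyEx(m,cv2.MORPH_OPEN,np.ones((3,3)))
n,l,st,_=cv2.connectedComponentsWithStats(m);k=1+st[1:,4].argmax()
p=np.argwhere(l==k)[:,::-1].astype(np.float32)
b=cv2.boxPoints(cv2.minAreaRect(p));print(b.tolist(),st[k])
w=np.array([ray(f,q,.105) for q in b]);print(w,w.mean(0))
e=w-np.roll(w,1,0);print(np.linalg.norm(e,axis=1),np.degrees(np.arctan2(e[:,1],e[:,0])))
E
```

```text
[[256.70831298828125, 211.0884246826172], [349.0628662109375, 196.01011657714844], [352.49005126953125, 217.00160217285156], [260.135498046875, 232.0799102783203]] [ 258  197   95   35 1962]
[[ 0.53747622  0.06217833]
 [ 0.58133687 -0.20813145]
 [ 0.51981407 -0.2173565 ]
 [ 0.47633279  0.05202653]] [ 0.52873999 -0.07782077]
[0.06198047 0.27384509 0.06221059 0.27286964] [   9.42696681  -80.78347283 -171.4723       99.16906293]
```

View pics/crop.png

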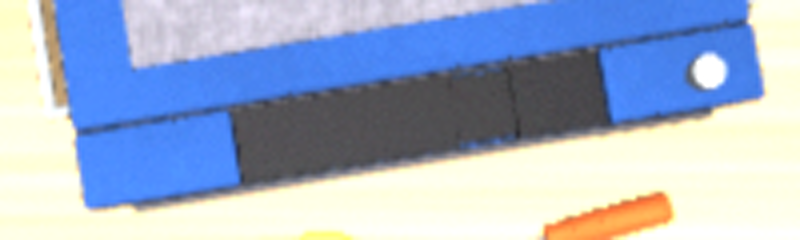

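The strip fits at a yaw of about 9.2°, with its middle near (0.528, -0.078). The crop shows a likely notch at x≈460–517, which is about 50 mm right of the middle. I'll start from the left end with the fingers shut and their closing line front to back.

```bash
python3 -m handwheel '[{"dx":-2.9,"dy":-2.7,"claw":0},{"dx":-2.9,"dy":-2.7,"claw":0},{"dx":-2.9,"dy":-2.7,"claw":0},{"dx":-2.9,"dy":-2.7,"claw":0},{"dx":-2.9,"dy":-2.7,"claw":0},{"dx":-2.9,"dy":-2.7,"claw":0},{"dx":-2.9,"dy":-2.7,"claw":0},{"dx":-2.9,"dy":-2.7,"claw":0}]' 30
python3 -m handwheel '[{"dx":-2.9,"dy":-2.7,"claw":0},{"dx":-2.9,"dy":-2.7,"claw":0},{"dx":-2.9,"dy":-2.7,"claw":0},{"dx":-2.9,"dy":-2.7,"claw":0},{"dx":-2.9,"dy":-2.7,"claw":0},{"dx":-2.9,"dy":-2.7,"claw":0},{"dx":-2.9,"dy":-2.7,"claw":0},{"dx":-2.9,"dy":-2.7,"claw":0}]'
python3 -m handwheel '[{"wz":0.18},{"wz":0.18},{"wz":0.18},{"wz":0.18},{"wz":0.18},{"wz":0.18},{"wz":0},{"wz":0}]'
```

```text
schema error: expected keys dx, dy, dz, wx, wy, wz, claw
schema error: expected keys dx, dy, dz, wx, wy, wz, claw
schema error: expected keys dx, dy, dz, wx, wy, wz, claw
```

All seven keys are required.

```bash
python3 -m handwheel '[{"dx":-2.9,"dy":-2.7,"dz":0,"wx":0,"wy":0,"wz":0,"claw":0},{"dx":-2.9,"dy":-2.7,"dz":0,"wx":0,"wy":0,"wz":0,"claw":0},{"dx":-2.9,"dy":-2.7,"dz":0,"wx":0,"wy":0,"wz":0,"claw":0},{"dx":-2.9,"dy":-2.7,"dz":0,"wx":0,"wy":0,"wz":0,"claw":0},{"dx":-2.9,"dy":-2.7,"dz":0,"wx":0,"wy":0,"wz":0,"claw":0},{"dx":-2.9,"dy":-2.7,"dz":0,"wx":0,"wy":0,"wz":0,"claw":0},{"dx":-2.9,"dy":-2.7,"dz":0,"wx":0,"wy":0,"wz":0,"claw":0},{"dx":-2.9,"dy":-2.7,"dz":0,"wx":0,"wy":0,"wz":0,"claw":0}]' 30
```

```text
clock: 1.55
position: [0.3525, 0.3107, 0.2315]
tool_rot: [3.141, 0.0, 2.812]
force: [0.8, -0.2, 0.2]
grip_width: -0.0
finger_force: 0.0
```

```bash
python3 -m handwheel '[{"dx":-2.9,"dy":-2.7,"dz":0,"wx":0,"wy":0,"wz":0,"claw":0},{"dx":-2.9,"dy":-2.7,"dz":0,"wx":0,"wy":0,"wz":0,"claw":0},{"dx":-2.9,"dy":-2.7,"dz":0,"wx":0,"wy":0,"wz":0,"claw":0},{"dx":-2.9,"dy":-2.7,"dz":0,"wx":0,"wy":0,"wz":0,"claw":0},{"dx":-2.9,"dy":-2.7,"dz":0,"wx":0,"wy":0,"wz":0,"claw":0},{"dx":-2.9,"dy":-2.7,"dz":0,"wx":0,"wy":0,"wz":0,"claw":0},{"dx":-2.9,"dy":-2.7,"dz":0,"wx":0,"wy":0,"wz":0,"claw":0},{"dx":-2.9,"dy":-2.7,"dz":0,"wx":0,"wy":0,"wz":0,"claw":0}]'
python3 -m handwheel '[{"dx":0,"dy":0,"dz":0,"wx":0,"wy":0,"wz":0.18,"claw":0},{"dx":0,"dy":0,"dz":0,"wx":0,"wy":0,"wz":0.18,"claw":0},{"dx":0,"dy":0,"dz":0,"wx":0,"wy":0,"wz":0.18,"claw":0},{"dx":0,"dy":0,"dz":0,"wx":0,"wy":0,"wz":0.18,"claw":0},{"dx":0,"dy":0,"dz":0,"wx":0,"wy":0,"wz":0.18,"claw":0},{"dx":0,"dy":0,"dz":0,"wx":0,"wy":0,"wz":0.18,"claw":0},{"dx":0,"dy":0,"dz":0,"wx":0,"wy":0,"wz":0,"claw":0},{"dx":0,"dy":0,"dz":0,"wx":0,"wy":0,"wz":0,"claw":0}]'
```

```text
clock: 2.55
position: [0.5021, 0.0311, 0.2315]
tool_rot: [3.141, 0.0, 2.812]
force: [-0.1, 0.6, -1.0]
grip_width: 0.0
finger_force: 0.0
clock: 3.55
position: [0.5015, 0.0324, 0.2313]
tool_rot: [3.142, 0.0, 1.736]
force: [-0.1, -0.5, 1.0]
grip_width: -0.0003
finger_force: 0.0
```

```bash
python3 -m handwheel '[{"dx":0,"dy":0,"dz":2.2,"wx":0,"wy":0,"wz":0,"claw":0},{"dx":0,"dy":0,"dz":2.2,"wx":0,"wy":0,"wz":0,"claw":0},{"dx":0,"dy":0,"dz":2.2,"wx":0,"wy":0,"wz":0,"claw":0},{"dx":0,"dy":0,"dz":2.2,"wx":0,"wy":0,"wz":0,"claw":0},{"dx":0,"dy":0,"dz":2.2,"wx":0,"wy":0,"wz":0,"claw":0},{"dx":0,"dy":0,"dz":0.5,"wx":0,"wy":0,"wz":0,"claw":0},{"dx":0,"dy":0,"dz":0,"wx":0,"wy":0,"wz":0,"claw":0}]'
python3 - <<'E'
from h import *
for n,(x,y,w,h) in(('scene',(130,150,250,150)),('top',(220,170,160,90))):
    f=optics.grab_frame(n)['frame'][y:y+h,x:x+w];cv2.imwrite(f'pics/{n}1.png',cv2.resize(cv2.convertScaleAbs(f,alpha=2,beta=15),None,fx=3,fy=3))
E
```

```text
clock: 4.42
position: [0.5016, 0.0322, 0.1166]
tool_rot: [3.142, -0.0, 1.733]
force: [-0.3, 0.5, 0.2]
grip_width: -0.0001
finger_force: 0.0
```

View pics/scene1.png

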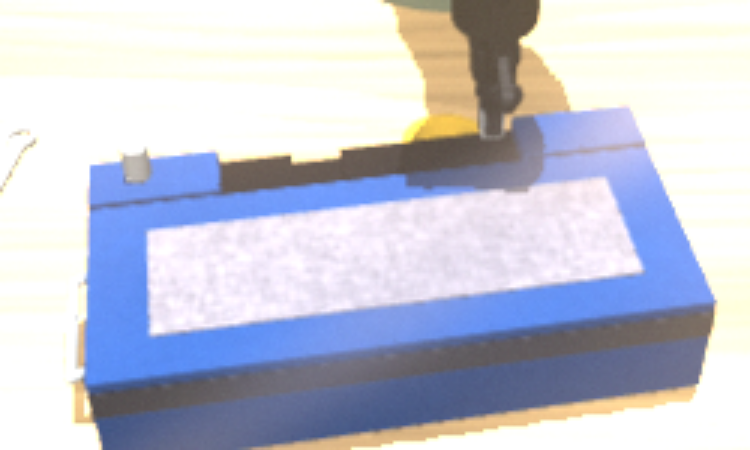

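View pics/top1.png

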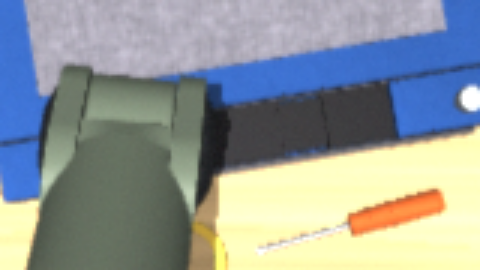

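From behind, the notch shows clearly at crop x≈290–342, on a strip running from 218 to 517. That puts its middle about 47 mm right of the strip's middle. The fingertip is over the left end, well clear of the cap. Next I'll touch down gently.

```bash
python3 -m handwheel '[{"dx":0,"dy":0,"dz":0.3,"wx":0,"wy":0,"wz":0,"claw":0},{"dx":0,"dy":0,"dz":0.3,"wx":0,"wy":0,"wz":0,"claw":0},{"dx":0,"dy":0,"dz":0.2,"wx":0,"wy":0,"wz":0,"claw":0},{"dx":0,"dy":0,"dz":0.1,"wx":0,"wy":0,"wz":0,"claw":0},{"dx":0,"dy":0,"dz":0.1,"wx":0,"wy":0,"wz":0,"claw":0},{"dx":0,"dy":0,"dz":0,"wx":0,"wy":0,"wz":0,"claw":0}]'
```

```text
clock: 5.28
position: [0.5015, 0.0323, 0.1063]
tool_rot: [-3.141, 0.0, 1.732]
force: [0.5, -0.3, -0.0]
grip_width: 0.0001
finger_force: 0.0
```

```bash
for i in 1; do python3 -m handwheel '[{"dx":0,"dy":0,"dz":0.1,"wx":0,"wy":0,"wz":0,"claw":0},{"dx":0,"dy":0,"dz":0.1,"wx":0,"wy":0,"wz":0,"claw":0},{"dx":0,"dy":0,"dz":0,"wx":0,"wy":0,"wz":0,"claw":0}]'; done
```

```text
clock: 5.65
position: [0.5016, 0.0323, 0.105]
tool_rot: [3.141, -0.0, 1.732]
force: [-4.2, -0.2, 19.2]
grip_width: 0.0002
finger_force: 9.6
```

Contact at 19 N. I'll ease off 0.4 mm and sweep right along tool −x.

```bash
python3 -m handwheel '[{"dx":0,"dy":0,"dz":-0.04,"wx":0,"wy":0,"wz":0,"claw":0},{"dx":-0.5,"dy":0,"dz":0,"wx":0,"wy":0,"wz":0,"claw":0},{"dx":-0.7,"dy":0,"dz":0,"wx":0,"wy":0,"wz":0,"claw":0},{"dx":-0.7,"dy":0,"dz":0,"wx":0,"wy":0,"wz":0,"claw":0},{"dx":-0.7,"dy":0,"dz":0,"wx":0,"wy":0,"wz":0,"claw":0},{"dx":-0.7,"dy":0,"dz":0,"wx":0,"wy":0,"wz":0,"claw":0}]'
```

```text
clock: 6.4
position: [0.5072, 0.0005, 0.105]
tool_rot: [3.141, -0.001, 1.733]
force: [-1.2, 6.3, 7.6]
grip_width: -0.0001
finger_force: 4.1
```

```bash
python3 -m handwheel '[{"dx":-0.7,"dy":0,"dz":0,"wx":0,"wy":0,"wz":0,"claw":0},{"dx":-0.7,"dy":0,"dz":0,"wx":0,"wy":0,"wz":0,"claw":0},{"dx":-0.7,"dy":0,"dz":0,"wx":0,"wy":0,"wz":0,"claw":0},{"dx":-0.7,"dy":0,"dz":0,"wx":0,"wy":0,"wz":0,"claw":0},{"dx":-0.7,"dy":0,"dz":0,"wx":0,"wy":0,"wz":0,"claw":0},{"dx":-0.7,"dy":0,"dz":0,"wx":0,"wy":0,"wz":0,"claw":0},{"dx":-0.7,"dy":0,"dz":0,"wx":0,"wy":0,"wz":0,"claw":0},{"dx":-0.7,"dy":0,"dz":0,"wx":0,"wy":0,"wz":0,"claw":0}]'
```

```text
clock: 7.4
position: [0.5161, -0.0547, 0.1051]
tool_rot: [3.141, -0.001, 1.733]
force: [-1.1, 7.6, 9.2]
grip_width: -0.0001
finger_force: 4.5
```

```bash
python3 -m handwheel '[{"dx":-0.6,"dy":0,"dz":0,"wx":0,"wy":0,"wz":0,"claw":0},{"dx":-0.6,"dy":0,"dz":0,"wx":0,"wy":0,"wz":0,"claw":0},{"dx":-0.6,"dy":0,"dz":0,"wx":0,"wy":0,"wz":0,"claw":0},{"dx":-0.6,"dy":0,"dz":0,"wx":0,"wy":0,"wz":0,"claw":0},{"dx":-0.6,"dy":0,"dz":0,"wx":0,"wy":0,"wz":0,"claw":0},{"dx":-0.6,"dy":0,"dz":0,"wx":0,"wy":0,"wz":0,"claw":0},{"dx":-0.6,"dy":0,"dz":0,"wx":0,"wy":0,"wz":0,"claw":0}]'
python3 -m handwheel '[{"dx":-0.4,"dy":0,"dz":0,"wx":0,"wy":0,"wz":0,"claw":0}]'
python3 -m handwheel '[{"dx":-0.4,"dy":0,"dz":0,"wx":0,"wy":0,"wz":0,"claw":0}]'
python3 -m handwheel '[{"dx":-0.4,"dy":0,"dz":0,"wx":0,"wy":0,"wz":0,"claw":0}]'
python3 -m handwheel '[{"dx":-0.3,"dy":0,"dz":0,"wx":0,"wy":0,"wz":0,"claw":0}]'
```

```text
clock: 8.28
position: [0.5229, -0.0961, 0.1051]
tool_rot: [3.141, -0.001, 1.733]
force: [-0.9, 6.6, 9.6]
grip_width: 0.0001
finger_force: 4.8
clock: 8.4
position: [0.5235, -0.1002, 0.105]
tool_rot: [3.141, -0.001, 1.732]
force: [-1.4, 7.7, 9.1]
grip_width: -0.0001
finger_force: 4.7
clock: 8.52
position: [0.5241, -0.1039, 0.105]
tool_rot: [3.141, -0.001, 1.733]
force: [-0.3, 6.4, 8.3]
grip_width: -0.0001
finger_force: 4.3
clock: 8.65
position: [0.5247, -0.108, 0.105]
tool_rot: [3.141, -0.001, 1.733]
force: [-0.6, 5.6, 7.7]
grip_width: 0.0001
finger_force: 3.6
clock: 8.78
position: [0.5252, -0.1112, 0.1049]
tool_rot: [3.141, -0.001, 1.732]
force: [-0.2, 4.1, 4.8]
grip_width: 0.0001
finger_force: 2.3
```

```bash
python3 -m handwheel '[{"dx":-0.2,"dy":0,"dz":0,"wx":0,"wy":0,"wz":0,"claw":0}]'
python3 -m handwheel '[{"dx":-0.2,"dy":0,"dz":0,"wx":0,"wy":0,"wz":0,"claw":0}]'
python3 -m handwheel '[{"dx":-0.2,"dy":0,"dz":0,"wx":0,"wy":0,"wz":0,"claw":0}]'
python3 -m handwheel '[{"dx":-0.2,"dy":0,"dz":0,"wx":0,"wy":0,"wz":0,"claw":0}]'
```

```text
clock: 8.9
position: [0.5253, -0.1138, 0.1047]
tool_rot: [3.141, -0.0, 1.732]
force: [-0.2, -0.2, 0.1]
grip_width: -0.0002
finger_force: 0.0
clock: 9.02
position: [0.5255, -0.116, 0.1046]
tool_rot: [-3.141, 0.0, 1.732]
force: [0.1, -0.1, -0.3]
grip_width: 0.0002
finger_force: 0.0
clock: 9.15
position: [0.5258, -0.1179, 0.1046]
tool_rot: [-3.141, 0.0, 1.732]
force: [0.7, -0.3, 1.2]
grip_width: 0.0002
finger_force: 0.0
clock: 9.28
position: [0.5262, -0.1199, 0.1046]
tool_rot: [-3.141, 0.0, 1.732]
force: [0.0, 0.5, -0.2]
grip_width: -0.0
finger_force: 0.0
```

The force vanished at y≈-0.113, which puts the notch's middle at y≈-0.124 and agrees with vision. I'll move 4 mm further and press.

```bash
python3 -m handwheel '[{"dx":-0.4,"dy":0,"dz":0,"wx":0,"wy":0,"wz":0,"claw":0},{"dx":0,"dy":0,"dz":0.3,"wx":0,"wy":0,"wz":0,"claw":0},{"dx":0,"dy":0,"dz":0.3,"wx":0,"wy":0,"wz":0,"claw":0},{"dx":0,"dy":0,"dz":0,"wx":0,"wy":0,"wz":0,"claw":0}]'
python3 -m handwheel '[{"dx":0,"dy":0,"dz":0.2,"wx":0,"wy":0,"wz":0,"claw":0},{"dx":0,"dy":0,"dz":0.2,"wx":0,"wy":0,"wz":0,"claw":0},{"dx":0,"dy":0,"dz":0,"wx":0,"wy":0,"wz":0,"claw":0}]'
```

```text
clock: 9.78
position: [0.5266, -0.1235, 0.0984]
tool_rot: [-3.141, -0.0, 1.732]
force: [-0.1, 0.5, 1.3]
grip_width: -0.0002
finger_force: 0.0
clock: 10.15
position: [0.5268, -0.1236, 0.0946]
tool_rot: [-3.142, 0.0, 1.732]
force: [0.3, 0.5, -0.2]
grip_width: 0.0
finger_force: 0.0
```

```bash
python3 -m handwheel '[{"dx":0,"dy":0,"dz":0.15,"wx":0,"wy":0,"wz":0,"claw":0},{"dx":0,"dy":0,"dz":0.15,"wx":0,"wy":0,"wz":0,"claw":0}]'
python3 -m handwheel '[{"dx":0,"dy":0,"dz":0.1,"wx":0,"wy":0,"wz":0,"claw":0},{"dx":0,"dy":0,"dz":0.1,"wx":0,"wy":0,"wz":0,"claw":0}]'
python3 -m handwheel '[{"dx":0,"dy":0,"dz":0.1,"wx":0,"wy":0,"wz":0,"claw":0},{"dx":0,"dy":0,"dz":0.05,"wx":0,"wy":0,"wz":0,"claw":0}]'
```

```text
clock: 10.4
position: [0.5268, -0.1236, 0.0917]
tool_rot: [3.141, 0.0, 1.732]
force: [0.0, 0.5, 3.1]
grip_width: -0.0
finger_force: 2.1
clock: 10.65
position: [0.5268, -0.1237, 0.0897]
tool_rot: [3.142, 0.0, 1.732]
force: [-0.6, 0.7, 3.4]
grip_width: -0.0002
finger_force: 2.2
clock: 10.9
position: [0.5268, -0.1237, 0.0881]
tool_rot: [-3.142, 0.0, 1.732]
force: [-1.4, 0.3, 5.2]
grip_width: 0.0
finger_force: 2.2
```

Pressing the key now at about 5 N. I'll go on to the hard stop.

```bash
python3 -m handwheel '[{"dx":0,"dy":0,"dz":0.05,"wx":0,"wy":0,"wz":0,"claw":0},{"dx":0,"dy":0,"dz":0,"wx":0,"wy":0,"wz":0,"claw":0}]'
python3 -m handwheel '[{"dx":0,"dy":0,"dz":0.05,"wx":0,"wy":0,"wz":0,"claw":0},{"dx":0,"dy":0,"dz":0,"wx":0,"wy":0,"wz":0,"claw":0}]'
```

```text
clock: 11.15
position: [0.5269, -0.1237, 0.0879]
tool_rot: [3.141, -0.0, 1.732]
force: [-2.2, 1.1, 9.2]
grip_width: -0.0002
finger_force: 4.7
clock: 11.4
position: [0.5269, -0.1237, 0.0878]
tool_rot: [3.141, -0.0, 1.732]
force: [-4.8, 0.6, 17.6]
grip_width: -0.0001
finger_force: 8.7
```

The key is on its hard stop. Retreating straight up, then back.

```bash
python3 -m handwheel '[{"dx":0,"dy":0,"dz":-1,"wx":0,"wy":0,"wz":0,"claw":0},{"dx":0,"dy":0,"dz":-2,"wx":0,"wy":0,"wz":0,"claw":0},{"dx":0,"dy":0,"dz":-3,"wx":0,"wy":0,"wz":0,"claw":0},{"dx":0,"dy":0,"dz":-3,"wx":0,"wy":0,"wz":0,"claw":0},{"dx":0,"dy":0,"dz":-3,"wx":0,"wy":0,"wz":0,"claw":0},{"dx":0,"dy":-2.5,"dz":-2,"wx":0,"wy":0,"wz":0,"claw":0},{"dx":0,"dy":-2.5,"dz":0,"wx":0,"wy":0,"wz":0,"claw":0},{"dx":0,"dy":-2.5,"dz":0,"wx":0,"wy":0,"wz":0,"claw":0}]'
python3 -m handwheel '[{"dx":0,"dy":0,"dz":0,"wx":0,"wy":0,"wz":0,"claw":0},{"dx":0,"dy":0,"dz":0,"wx":0,"wy":0,"wz":0,"claw":0},{"dx":0,"dy":0,"dz":0,"wx":0,"wy":0,"wz":0,"claw":0},{"dx":0,"dy":0,"dz":0,"wx":0,"wy":0,"wz":0,"claw":0}]'
python3 - <<'E'
from h import *
f=optics.grab_frame('scene')['frame'][120:320,100:400];cv2.imwrite('pics/s2.png',cv2.resize(cv2.convertScaleAbs(f,alpha=2,beta=15),None,fx=2.6,fy=2.6))
E
```

```text
clock: 12.4
position: [0.452, -0.1358, 0.2275]
tool_rot: [3.141, 0.0, 1.732]
force: [0.2, -0.8, -0.4]
grip_width: -0.0002
finger_force: 0.0
clock: 12.9
position: [0.4531, -0.1356, 0.2271]
tool_rot: [-3.141, 0.0, 1.732]
force: [-0.2, -0.2, 0.0]
grip_width: -0.0003
finger_force: 0.0
```

View pics/s2.png

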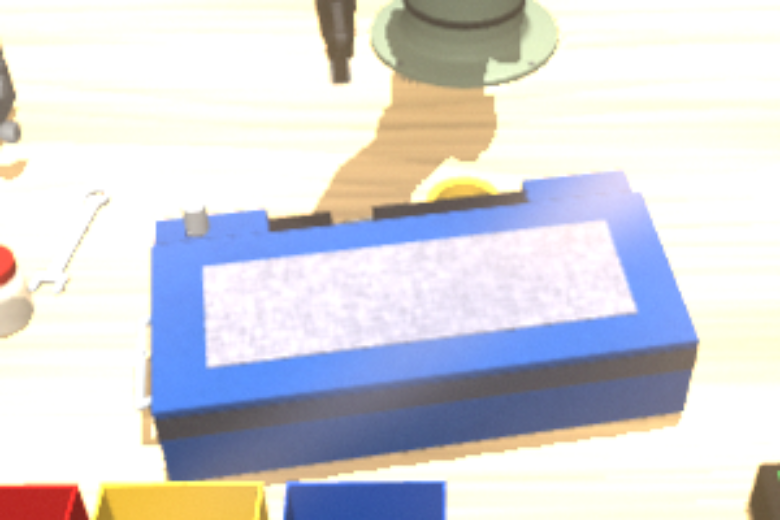

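The lid's front edge at about (270–525, 200–230) now hides most of the strip, so it stands ajar. The socket at (195,220) and the tape at (465,188) are undisturbed, and the gripper is clear. Handing in.

```bash
python3 -c "from workcell import job_done;print(job_done())"
```

```text
the job is handed in; nothing more can be done
None
```

I swept the shut fingertips from the left end of the black edge to the notch, about 47 mm right of its middle, and pressed the key to its hard stop; the lid looks ajar in the last picture, the gripper is clear, and the job is handed in (no verdict was returned).

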